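Load the mixing cup into the can shaker

TASK

Take the dust cap off the shaker's holder and lay it flat, right way up, in the steel tray. Then put the slim-bodied sealed cup in the holder: it is snug, so work it down with gentle pressure while twisting it to and fro, never forcing the sprung platform down onto its stops, until the cup is fully home and upright. Let go of it and leave the wide cup, the spray can and the jar standing where they are.

Things in the scene. Friction and masses are not known exactly. Their poses are not given: they have to be found in the camera images.
- cup_grip (a point): Centre of the upright grip bar on the slim cup's white lid: bar 60 mm long (this x), 12 mm thick (y), 28 mm high (z, up). This point is 16 mm above the lid's top, 83 mm above the cup's underside. The cup is sealed and stands on the bench among the bystanders, at any yaw; 0.25 to 0.5 kg.
- cup_center (a point): The slim cup's axis 47.5 mm above its underside (half-way up); axes as cup_grip. From below: steel body 60 mm in diameter, 47 mm high, its lowest 10 mm tapering to 54 mm at the foot; lid 74 mm in diameter, 20 mm high; grip bar, to 95 mm in all.
- holder_mouth (a point): Centre of the mouth, level with the rim, of the shaker's holder: a dark steel collar, bore 62.5 mm, outside 81 mm, 44 mm deep to a flat floor, in the middle of the platform; rim 108 mm above the bench. x along the platform's 160 mm side, z up. Four sprung steel balls stand 3.2 mm into the bore, 24 mm above its floor, and grip the cup's body. Cup home: lid 3 mm above the rim.
- holder_floor (a point): Centre of the holder's floor, where the cup's underside must come; moves with the platform. Over the last 20 mm the balls' friction is 28 to 38 N if the cup is pushed straight down, but only 8 to 15 N (and about 1 N m of torque) if it is turned meanwhile about 0.12 rad or more for each mm down; to and fro is as good as one way.
- platform (a joint): How far the shaker's spring-mounted platform (aluminium plate 160 x 140 mm that carries the holder) is pressed down, m: 0 up at rest, 0.012 hard on its stops; beyond 0.010 counts as forced. It only moves up and down, starts to sink at about 7 N of load (cup's weight included), then 1 mm per 1.5 N (10 mm: 22 N), and comes back by itself.
- cap_grip (a point): Centre of the upright bar on the grey plastic dust cap that lies loose over the holder's rim: bar 50 mm long (this x), 12 mm thick (y), 28 mm high (z, up); below it a disc 94 mm in diameter, 12 mm high with its skirt (hollow, 8 mm deep). This point is 27 mm above the skirt's lower edge, 15 mm above the disc's top. 0.1 to 0.15 kg; lift it straight off.
- tray_floor (a point): Centre of the inner floor, 5 mm above the bench, of a fixed square steel tray: outside 132 x 132 mm, inside 122 x 122 mm along its x and y, walls 15 mm high over the bench.
- shaker: Fixed base of the shaker, a grey box 170 (x) x 150 (y) x 40 mm high; origin at the centre of its underside, axes as the holder's. The platform over it has its top 64 mm above the bench.
- wide_cup_center (a point): Bystander: a second sealed cup like the first, but its body is 84 mm in diameter and its lid 92 mm, too wide for the holder; 95 mm high. The point is on its axis, half-way up.
- spray_can_center (a point): Bystander: upright spray can, 52 mm in diameter, 165 mm high; the point is half-way up.
- jar_center (a point): Bystander: glass jar with a steel lid, 68 mm in diameter, 85 mm high; the point is half-way up.
There are look-alikes about, which are no part of the job. Leave any pink or red look-alike of the part that bears cup_grip alone.

How it is judged:
By the outcome, as a careful person would: the job done as asked, in the order asked, and still so for the second after the job is handed in, with the robot touching nothing.
It also fails if it takes over 72 s, if anything falls off the work surface, if the arm or the gripper's body presses on something with over 40 N, if the wrist force passes 120 N, or if a joint passes its speed limit or range.

ROBOT

A 7-joint arm with a two-finger parallel gripper is mounted at the origin on the work surface. World frame = base frame: x ahead of the robot, y to its left, z up, the work surface at z = 0. Lengths are in m, angles in rad, forces in N, time in s.
With the tool pointing down it reaches from about 0.425 to 0.925 m from the base axis. Payload 6.8 kg.
Tool frame: the origin (TCP) lies at the very end of the fingers, on their centre line; the grasp point (between the pads) lies 19 mm behind it; z points along the fingers, y is the line along which they close (so a half turn about z gives the same grasp; the last joint's range is limited). The gripper opens to 88 mm and grips with 3 to 60 N. Pads are 20 mm wide; open, the fingers measure 115 mm over their backs; the gripper's body (75 mm by 178 mm) begins 61 mm behind the grasp point.
Start: joints at [-1.34, 0.477, 0.022, 1.555, -0.011, 1.109, -0.083], TCP at [0.224, 0.637, 0.223] pointing down, gripper open.
Joint ranges: [-2.96, 2.96], [-0.34, 2.1], [-1.41, 1.46], [0.24, 2.44], [-1.37, 4.51], [0.17, 1.92], [-2.96, 2.96]. Speed limits (rad/s): [2.39, 2.39, 3.14, 3.14, 3.14, 3.14, 3.14].

INTERFACE

Orientations are given as a rotation vector (axis times angle).
In Python, from cell import arm gives the robot as it stands.
- The arm moves only by the tool send_rows, never from a script. Its argument "motion" is a list of rows, each a list of 7 numbers: the opening in per cent of the stroke, from 0 (shut) to 100 (fully open), then the shift along the tool's x, y, z in mm, then the turn, a rotation vector about the tool's x, y, z in rad. A call has 1 to 8 rows; each row shifts and turns the commanded pose from where the row before left it, along the tool's axes as they then stand; what a row does not reach is not made up. A row lasts 1/10 s, in which the tool goes at most 50 mm and 8.59 degrees, less where a joint would pass 70% of its speed; a pose out of reach is approached as far as the arm can. A call with a gripper value outside its range is refused whole. The fingers move at their own pace and stop on an object; the grip force is fixed at half the most. Time passes only in rows, so rows that do not move let the fingers close. It gives the time, the measured TCP pose, the force, the opening and the grip force at its end, in the units of the state.
- arm.sense(): the state, without advancing time (a new reading comes with each control period).
- arm.camera(name): name is "scene" or "top" or "wrist"; returns a dict with "pixels" (420x560x3 uint8, red, green, blue), "camera_matrix" (3x3 intrinsics, pixels), "rvec" (rotation vector, rad) and "tvec" (3), from world to camera coordinates, as OpenCV has them; the wrist camera has in their place "tool_from_camera" (4x4, takes a point from camera to tool coordinates, whose origin is the TCP and whose axes are the flange's). Camera axes: x right, y down, z forward; pixel columns grow to the right and rows downward; lengths in m; the calibration is good to about 2 mm. A picture is of the moment at which its call begins: read the wrist's pose just before it. There is no depth.
- arm.close_job(): hands the job in; it is judged then, once.
The state is a dict: "clock": time; "q": joint angles; "joint_velocities": joint speeds; "effort": joint torques, N m; "tool_pos": TCP position; "ee_rot": TCP orientation; "force": force on the tool from outside, world axes, zero at the start; "ft_torque": the same for the moment, N m; "opening": finger opening in m; "finger_force": force on a finger pad.
Only numpy, scipy, OpenCV 4.12 (cv2) and the standard library are available. Lean on these libraries where they do the work, as an engineer would, in place of code of your own. Each camera call takes 0.05 s, during which the arm holds its last target. There are 200 camera calls.

## Working session

There is one attempt and no reset: what is moved stays moved. The work goes in short steps, Python scripts to look and compute and a tool call to move; the robot and the scene stay as the last step left them, time stands still between calls to the robot, and variables do not carry over. Pictures are saved under pics/ and viewed, at most 10 in all, crops included, and the job is handed in when it is done.

Besides the shell and the picture viewer there is one more tool, called after "Emit:" by a JSON object that holds its "name" and its "arguments". send_rows: Moves the arm, as the interface text tells. Its arguments: {"type":"object","properties":{"motion":{"type":"array","items":{"type":"array","items":{"type":"number"}}}},"required":["motion"]}

```bash
ls; mkdir -p pics; python3 - <<'E'
from cell import arm
import cv2, numpy as np, pickle
s=arm.sense(); print({k:np.round(v,3) for k,v in s.items()})
D={}
for n in("top","scene"):
    c=arm.camera(n); D[n]=c; cv2.imwrite(f"pics/{n}0.png",c["pixels"][:,:,::-1])
    print(n,c["camera_matrix"],c["rvec"],c["tvec"])
pickle.dump(D,open("d0.pkl","wb"))
E
```

```text
pics
{'clock': np.float64(0.0), 'q': array([-1.34 ,  0.478,  0.022,  1.556, -0.012,  1.109, -0.083]), 'joint_velocities': array([-0.003,  0.001,  0.001, -0.002,  0.001, -0.001, -0.   ]), 'effort': array([ 0.0000e+00, -5.8286e+01,  1.5340e+00, -2.7260e+01, -5.4000e-02,
        1.7000e-02,  0.0000e+00]), 'tool_pos': array([0.224, 0.636, 0.222]), 'ee_rot': array([-5.300e-01, -3.096e+00,  3.000e-03]), 'force': array([0.457, 0.129, 0.074]), 'ft_torque': array([-0.012, -0.015,  0.013]), 'finger_force': np.float64(0.0), 'opening': np.float64(0.088)}
top [[424.29614967   0.         272.50532328]
 [  0.         424.29614967 209.20589164]
 [  0.           0.           1.        ]] [ 2.17317385 -2.20420617  0.10069156] [-0.00224046  0.4635605   1.03983021]
scene [[441.14283628   0.         278.08951572]
 [  0.         441.14283628 212.93124453]
 [  0.           0.           1.        ]] [ 2.37105521  1.07035579 -0.33249385] [-0.27501008 -0.22028959  1.41048872]
```

View pics/top0.png

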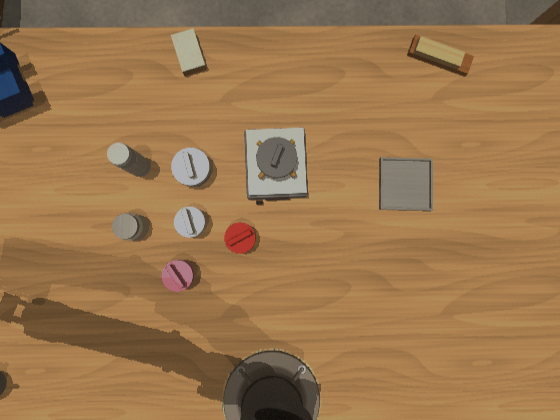

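View pics/scene0.png

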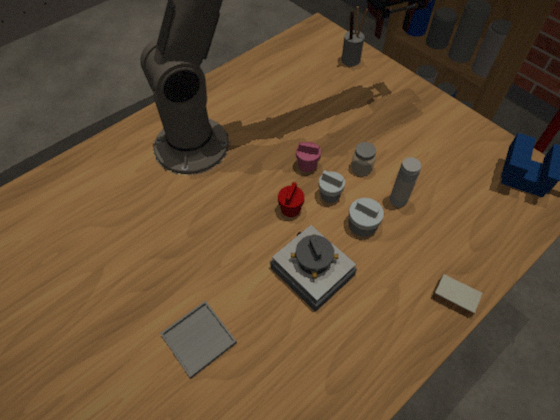

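The top view shows these candidates for the slim cup:
- **White lid (189,222):** small, about 30 px across, so this is the slim cup.
- **White lid (190,167):** larger, so this is the wide cup.
- **Red look-alike (240,238) and pink look-alike (178,276):** to be left alone.
- **Jar (126,227) and spray can (120,155):** bystanders.

The cap is on the holder at (277,158) and the tray is at (406,184). In the scene view, the slim cup is at (331,186) and the wide cup at (366,216).

```bash
cat > h.py <<'E'
import numpy as np, cv2
from scipy.spatial.transform import Rotation as R
def cam_pose(c,s=None):
    "world_from_camera R,t"
    if "tool_from_camera" in c:
        T=np.array(c["tool_from_camera"]); Rt=R.from_rotvec(s["ee_rot"]).as_matrix()
        return Rt@T[:3,:3], Rt@T[:3,3]+s["tool_pos"]
    Rc=cv2.Rodrigues(np.array(c["rvec"]))[0]; return Rc.T, -Rc.T@np.array(c["tvec"]).ravel()
def ray(c,uv,z,s=None):
    Rw,t=cam_pose(c,s); K=np.array(c["camera_matrix"])
    uv=np.atleast_2d(np.array(uv,float)); d=np.c_[uv,np.ones(len(uv))]@np.linalg.inv(K).T@Rw.T
    return t+d*((z-t[2])/d[:,2])[:,None]
def proj(c,P,s=None):
    Rw,t=cam_pose(c,s); p=(np.atleast_2d(P)-t)@Rw@np.array(c["camera_matrix"]).T
    return p[:,:2]/p[:,2:]
def blobs(mask,x0,y0,x1,y1,amin=20):
    m=np.zeros_like(mask,np.uint8); m[y0:y1,x0:x1]=mask[y0:y1,x0:x1]
    cs=cv2.findContours(m,cv2.RETR_EXTERNAL,cv2.CHAIN_APPROX_NONE)[0]
    return sorted([k for k in cs if cv2.contourArea(k)>amin],key=cv2.contourArea,reverse=True)
def toolaxes(s): return R.from_rotvec(s["ee_rot"]).as_matrix()
E
python3 - <<'E'
import pickle
from h import *
c=pickle.load(open("d0.pkl","rb"))["top"]; im=c["pixels"]; hsv=cv2.cvtColor(im,cv2.COLOR_RGB2HSV)
print("cam",cam_pose(c)[1])
gray=(hsv[...,1]<60)&(hsv[...,2]>60)
for n,box,z in(("slim",(170,203,210,240),.067),("wide",(165,142,215,192),.067),("shaker",(238,120,315,207),.064),("tray",(370,148,440,218),.02),("jar",(105,208,145,245),.085),("can",(102,138,133,172),.165)):
    b=blobs(gray,*box)[0]; r=cv2.minAreaRect(b); P=ray(c,cv2.boxPoints(r),z)
    print(n,np.round(P.mean(0),3),"sides",np.round([np.linalg.norm(P[1]-P[0]),np.linalg.norm(P[2]-P[1])],3),"yaw",np.round(np.degrees(np.arctan2(*(P[1]-P[0])[[1,0]])),1))
dark=(hsv[...,1]<60)&(hsv[...,2]<140)
b=blobs(dark,252,132,304,184)[0];(u,rd)=cv2.minEnclosingCircle(b); print("cap",ray(c,[u],.112),rd*2/424.3*.93)
s0=__import__("cell").arm.sense();print(toolaxes(s0).round(3))
E
```

```text
cam [0.38166808 0.0070233  1.07257651]
slim [0.432 0.189 0.067] sides [0.073 0.071] yaw -90.8
wide [0.566 0.188 0.067] sides [0.092 0.091] yaw 0.2
shaker [ 0.573 -0.017  0.064] sides [0.146 0.168] yaw -88.1
tray [ 0.523 -0.345  0.02 ] sides [0.132 0.132] yaw -90.7
jar [0.424 0.336 0.085] sides [0.058 0.056] yaw -90.8
can [0.573 0.322 0.165] sides [0.054 0.055] yaw -90.7
cap [[ 0.56595626 -0.02046415  0.112     ]] 0.10903373132076798
[[-0.943  0.332 -0.   ]
 [ 0.332  0.943 -0.001]
 [-0.    -0.002 -1.   ]]
```

```bash
python3 - <<'E'
import cv2
a=cv2.imread("pics/top0.png"); b=cv2.imread("pics/scene0.png")
x=cv2.resize(a[140:260,150:320],None,fx=4.4,fy=4.4,interpolation=cv2.INTER_CUBIC)
cv2.imwrite("pics/crop1.png",x[:590,:790])
E
```

```text
(no output)
```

View pics/crop1.png

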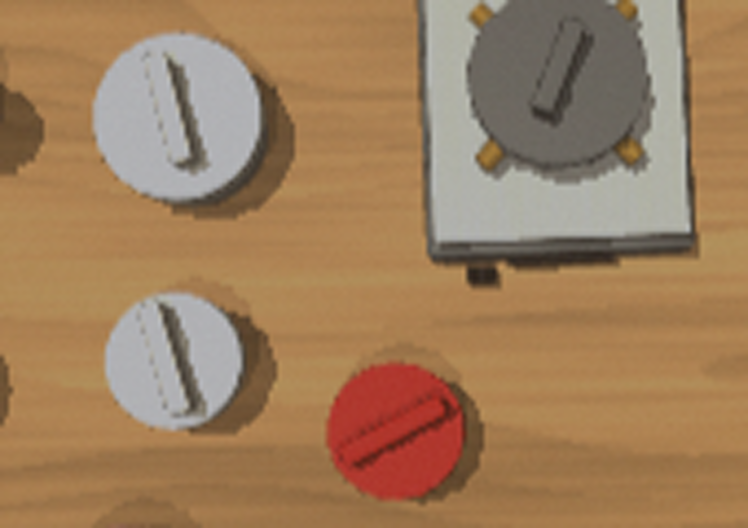

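The crop shows the slim cup as the small white lid near (175,360), with its bar leaning about +21°. The red look-alike at (395,430) stays untouched. The cap's bar near (560,68) has a yaw of about -18°, almost the tool's present x. I'll move over the cap now.

Emit:
{"name": "send_rows", "arguments": {"motion": [[60,-34,-32,-4,0,0,0],[60,-34,-32,-4,0,0,0],[60,-34,-32,-4,0,0,0],[60,-34,-32,-4,0,0,0],[60,-34,-32,-4,0,0,0],[60,-34,-32,-4,0,0,0],[60,-34,-32,-4,0,0,0],[60,-34,-32,-4,0,0,0]]}}

```text
clock: 0.9
tool_pos: [0.3962, 0.3028, 0.2547]
ee_rot: [-0.53, -3.096, 0.0]
force: [1.2, 1.0, 0.2]
opening: 0.0526
finger_force: 0.0
```

Emit:
{"name": "send_rows", "arguments": {"motion": [[60,-34,-32,-4,0,0,0],[60,-34,-32,-4,0,0,0],[60,-34,-32,-4,0,0,0],[60,-34,-32,-4,0,0,0],[60,-34,-32,-4,0,0,0],[60,-34,-32,-4,0,0,0],[60,-34,-32,-4,0,0,0],[60,0,0,0,0,0,0]]}}

```text
clock: 1.7
tool_pos: [0.5476, 0.0072, 0.2832]
ee_rot: [0.545, 3.092, -0.004]
force: [0.8, 0.4, 0.0]
opening: 0.0528
finger_force: 0.0
```

```bash
cat > w.py <<'E'
import sys,pickle; from cell import arm; from h import *
s=arm.sense(); c=arm.camera("wrist"); pickle.dump((s,c),open("w.pkl","wb")); cv2.imwrite(f"pics/{sys.argv[1]}.png",c["pixels"][:,:,::-1])
print({k:np.round(s[k],4) for k in("clock","q","tool_pos","ee_rot","force","opening")}); print(toolaxes(s).round(3))
E
python3 w.py w1; python3 -c "
import pickle;print(pickle.load(open('w.pkl','rb'))[1]['tool_from_camera'])"
```

```text
{'clock': np.float64(1.7), 'q': array([-0.4817,  0.2156,  0.4188,  1.8126, -0.0928,  1.1315,  1.19  ]), 'tool_pos': array([0.5476, 0.0072, 0.2832]), 'ee_rot': array([ 0.5446,  3.0916, -0.0042]), 'force': array([0.8263, 0.4084, 0.0422]), 'opening': np.float64(0.0528)}
[[-0.94   0.342  0.002]
 [ 0.342  0.94  -0.003]
 [-0.003 -0.002 -1.   ]]
[[ 4.46286427e-04 -9.64215593e-01 -2.65119012e-01  7.25952764e-02]
 [ 9.99999820e-01  3.23991506e-04  5.05013519e-04 -1.94998847e-04]
 [-4.01045602e-04 -2.65119190e-01  9.64215564e-01 -1.62354828e-01]
 [ 0.00000000e+00  0.00000000e+00  0.00000000e+00  1.00000000e+00]]
```

View pics/w1.png

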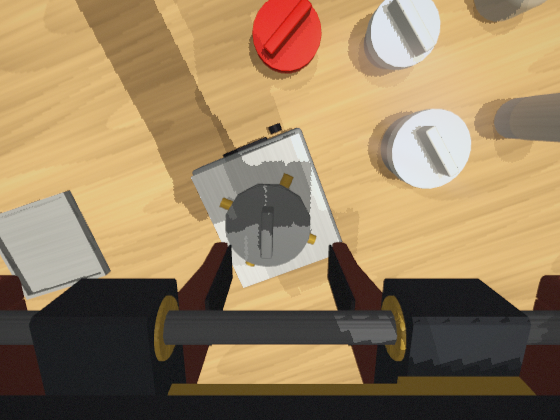

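The wrist view shows the cap disc centred at about (268,225), radius about 43 px. Its bar is vertical in the image at column 266, so the yaw is aligned. The slim cup is at (405,25), and the wide cup is at (430,148).

```bash
python3 - <<'E'
import pickle
from h import *
s,c=pickle.load(open("w.pkl","rb")); im=c["pixels"]; hsv=cv2.cvtColor(im,cv2.COLOR_RGB2HSV)
m=((hsv[...,1]<70)&(hsv[...,2]<150)).astype(np.uint8); m=cv2.morphologyEx(m,cv2.MORPH_OPEN,np.ones((3,3)))
b=blobs(m,222,180,314,270)[0]; u,r=cv2.minEnclosingCircle(b); e=cv2.fitEllipse(cv2.convexHull(b)); print(u,r,e)
A=toolaxes(s)
for uv in(u,e[0],(268,225)):
    P=ray(c,[uv],.112,s)[0]; print(P.round(4),"tool delta mm",((P-s["tool_pos"])@A*1000).round(1))
L=ray(c,[[225,225],[311,225]],.112,s);print(np.linalg.norm(L[1]-L[0]))
# bar edges on gradient: print crop rows
g=cv2.cvtColor(im,cv2.COLOR_RGB2GRAY)
for v in range(202,264,6): print(v,g[v,252:282])
E
```

```text
(264.0, 224.5) 61.19037628173828 ((263.4962158203125, 219.20391845703125), (93.852294921875, 119.44805145263672), 33.0097770690918)
[ 0.5731 -0.0207  0.112 ] tool delta mm [-33.1 -17.1 171.3]
[ 0.5672 -0.0191  0.112 ] tool delta mm [-27.  -17.6 171.3]
[ 0.5751 -0.0168  0.112 ] tool delta mm [-33.6 -12.7 171.3]
0.09431968007020954
202 [73 75 75 76 76 74 73 74 76 75 77 75 75 76 76 74 74 75 75 75 75 73 75 76
 75 75 76 75 74 76]
208 [74 77 75 75 75 74 75 75 73 75 63 58 60 59 60 62 59 61 61 59 60 63 73 76
 75 75 75 76 75 75]
214 [ 75  75  75  76  75  76  76  75  74  69  70  74  73  73  74  73 115  80
  74  72  69  66  75  75  74  75  76  74  76  74]
220 [73 76 75 74 75 75 73 76 74 67 73 77 75 75 75 77 76 76 76 75 66 68 75 75
 76 76 75 75 74 74]
226 [131 131 130 133 132 132 123  82  74  68  72  73  73  74  74  73  75  75
  76  73  64  81  94  93  91  77  92  95  92 131]
232 [131 130 132 129 131 132  83  77  71 102 121 127 130 132 132 131 132  98
  79  68  60 126 133 132 132 131 132 132 131 132]
238 [129 130 130 131 130 129  96  77  71 104 124 129 130 129 132 131 133 132
 133 117  90 128 130 132 131 133 131 131 131 133]
244 [129 129 129 128 129 121 122  82  69 107 125 129 129 130 131 130 130 132
 131 120  85 126 130 129 131 130 131 133 131 131]
250 [130 130 128 129 129 129 130 128  99 107 127 127 130 129 130 129 131 131
 128 115  97 126 131 130 129 130 130 129 130 130]
256 [129 129 129 128 128 128 129 129 102 108 126 128 128 128 128 130 129 130
 125 110 127 129 129 129 129 129 129 129 131 130]
262 [127 127 128 127 127 127 127 128 128 128 128 127 129 129 129 128 129 129
 129 128 128 129 128 129 129 128 128 128 128 128]
```

Emit:
{"name": "send_rows", "arguments": {"motion": [[50,-17,-7,30,0,0,0],[50,-17,-6,30,0,0,0],[50,0,0,30,0,0,0],[50,0,0,30,0,0,0],[50,0,0,20,0,0,0],[50,0,0,10,0,0,0],[50,0,0,0,0,0,0]]}}

```text
clock: 2.45
tool_pos: [0.5723, -0.0079, 0.1314]
ee_rot: [-0.527, -3.094, 0.001]
force: [0.1, 0.0, -0.4]
opening: 0.0442
finger_force: 0.0
```

```bash
python3 w.py w2
```

```text
{'clock': np.float64(2.45), 'q': array([-0.389 ,  0.4348,  0.3786,  1.908 , -0.211 ,  0.8403,  1.3331]), 'tool_pos': array([ 0.5723, -0.0079,  0.1314]), 'ee_rot': array([-5.2680e-01, -3.0941e+00,  5.0000e-04]), 'force': array([ 0.1207,  0.0364, -0.4073]), 'opening': np.float64(0.0442)}
[[-0.944  0.331 -0.003]
 [ 0.331  0.944  0.   ]
 [ 0.003 -0.001 -1.   ]]
```

View pics/w2.png

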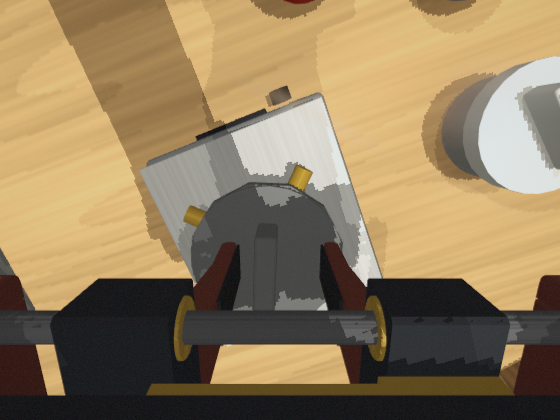

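The fingers straddle the bar (column about 265, finger mid-line about 280), so I need about -8 mm in tool y.

Emit:
{"name": "send_rows", "arguments": {"motion": [[50,-5,-8,0,0,0,0],[50,0,0,14,0,0,0],[50,0,0,0,0,0,0],[0,0,0,0,0,0,0],[0,0,0,0,0,0,0],[0,0,0,0,0,0,0],[0,0,0,0,0,0,0],[0,0,0,0,0,0,0]]}}

```text
clock: 3.3
tool_pos: [0.5758, -0.0182, 0.1189]
ee_rot: [0.529, 3.096, 0.0]
force: [0.1, -0.2, 0.7]
opening: 0.0118
finger_force: 30.0
```

Gripped: the opening is 11.8 mm. I'll lift straight up and carry the cap to the tray.

Emit:
{"name": "send_rows", "arguments": {"motion": [[0,0,0,-15,0,0,0],[0,0,0,-30,0,0,0],[0,0,0,-20,0,0,0],[0,-7,-41,0,0,0,0],[0,-8,-41,0,0,0,0],[0,-7,-41,0,0,0,0],[0,-7,-41,0,0,0,0],[0,-7,-41,0,0,0,0]]}}

```text
clock: 4.1
tool_pos: [0.541, -0.2252, 0.1848]
ee_rot: [0.529, 3.096, 0.0]
force: [1.3, -0.1, -0.4]
opening: 0.0118
finger_force: 30.0
```

Emit:
{"name": "send_rows", "arguments": {"motion": [[0,-7,-41,10,0,0,0],[0,-8,-41,10,0,0,0],[0,-7,-39,10,0,0,0],[0,0,0,40,0,0,0],[0,0,0,40,0,0,0],[0,0,0,20,0,0,0],[0,0,0,0,0,0,0]]}}

```text
clock: 4.8
tool_pos: [0.5201, -0.3438, 0.0513]
ee_rot: [-0.529, -3.091, -0.003]
force: [-0.3, -0.2, -1.2]
opening: 0.0115
finger_force: 30.0
```

```bash
python3 - <<'E'
from cell import arm; import pickle
from h import *
s=arm.sense(); print(s["tool_pos"],s["opening"],s["force"]); A=toolaxes(s)
c=arm.camera("top"); im=c["pixels"]; w=arm.camera("scene")["pixels"]
a=im[130:240,350:460]; b=w[270:400,130:270]
cv2.imwrite("pics/tray.png",np.hstack([cv2.resize(a,(390,390)),cv2.resize(b,(400,390))])[:,:,::-1])
print("to tray centre, tool mm",((np.array([.523,-.345,0])-s["tool_pos"])@A*1000).round(1))
E
```

```text
[ 0.52012704 -0.34377038  0.05133663] 0.011476070023462329 [-0.26703548 -0.16400643 -1.23582436]
to tray centre, tool mm [-3.4 -0.3 51.3]
```

View pics/tray.png

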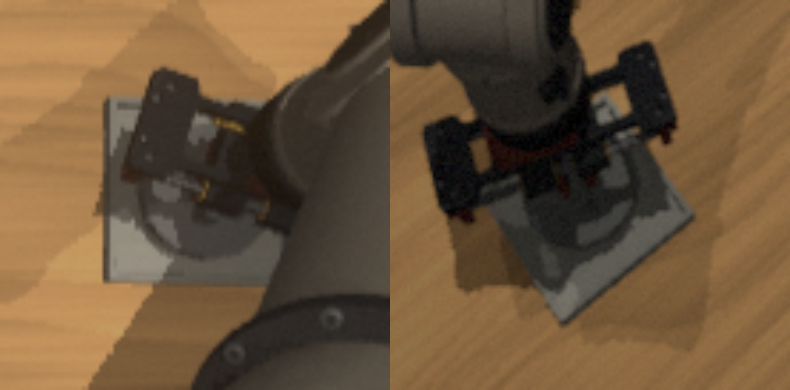

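The picture shows the cap hanging over the middle of the tray: the disc is at about (210,220) in the left crop, with the tray spanning 105 to 290. I'll lower it and let go.

Emit:
{"name": "send_rows", "arguments": {"motion": [[0,-2,0,12,0,0,0],[0,0,0,10,0,0,0],[0,0,0,4,0,0,0],[0,0,0,0,0,0,0]]}}

```text
clock: 5.3
tool_pos: [0.5234, -0.3454, 0.027]
ee_rot: [-0.529, -3.095, -0.001]
force: [0.4, 0.0, -1.2]
opening: 0.0117
finger_force: 30.0
```

Emit:
{"name": "send_rows", "arguments": {"motion": [[0,0,0,2,0,0,0],[0,0,0,1,0,0,0],[0,0,0,0,0,0,0]]}}

```text
clock: 5.6
tool_pos: [0.5239, -0.3458, 0.0247]
ee_rot: [0.53, 3.096, -0.0]
force: [-0.6, 0.8, -1.4]
opening: 0.0119
finger_force: 30.0
```

Emit:
{"name": "send_rows", "arguments": {"motion": [[45,0,0,0,0,0,0],[45,0,0,0,0,0,0],[45,0,0,-10,0,0,0],[45,0,0,-45,0,0,0],[45,0,0,-45,0,0,0],[45,0,0,-45,0,0,0],[45,0,0,-45,0,0,0],[45,0,0,-30,0,0,0]]}}

```text
clock: 6.4
tool_pos: [0.5244, -0.3467, 0.2493]
ee_rot: [0.53, 3.092, -0.002]
force: [-0.3, -1.6, -0.6]
opening: 0.0396
finger_force: 0.0
```

Emit:
{"name": "send_rows", "arguments": {"motion": [[45,22,40,0,0,0,0],[45,22,40,0,0,0,0],[45,22,40,0,0,0,0],[45,22,40,0,0,0,0],[45,22,39,0,0,0,0],[45,22,39,0,0,0,0],[45,22,39,0,0,0,0],[45,22,39,0,0,0,0]]}}

```text
clock: 7.2
tool_pos: [0.4623, 0.0122, 0.2456]
ee_rot: [0.53, 3.095, 0.001]
force: [0.5, 0.6, -0.9]
opening: 0.0392
finger_force: 0.0
```

Emit:
{"name": "send_rows", "arguments": {"motion": [[45,22,40,0,0,0,0],[45,22,40,0,0,0,0],[45,22,39,0,0,0,0],[45,22,39,0,0,0,-0.14],[45,0,0,0,0,0,-0.14],[45,0,0,0,0,0,-0.14],[45,0,0,0,0,0,-0.14],[45,0,0,0,0,0,-0.14]]}}

```text
clock: 8.0
tool_pos: [0.4325, 0.1889, 0.2455]
ee_rot: [-0.573, 3.088, 0.0]
force: [-0.9, 0.4, -0.2]
opening: 0.0395
finger_force: 0.0
```

```bash
python3 w.py w3; python3 - <<'E'
from cell import arm; import pickle
from h import *
c=arm.camera("top"); pickle.dump(c,open("t2.pkl","wb")); im=c["pixels"]
w=pickle.load(open("w.pkl","rb"))[1]["pixels"]
cv2.imwrite("pics/mix.png",np.hstack([cv2.resize(w,(500,375)),cv2.resize(im[110:250,310:450],(300,375))])[:,:,::-1])
E
```

```text
{'clock': np.float64(8.0), 'q': array([-0.6485,  0.1123,  0.1134,  2.0037, -0.0146,  1.0254,  1.4092]), 'tool_pos': array([0.4325, 0.1889, 0.2455]), 'ee_rot': array([-5.725e-01,  3.088e+00,  2.000e-04]), 'force': array([-0.8985,  0.3705, -0.1809]), 'opening': np.float64(0.0395)}
[[-0.934 -0.358  0.001]
 [-0.358  0.934  0.   ]
 [-0.001 -0.    -1.   ]]
```

View pics/mix.png

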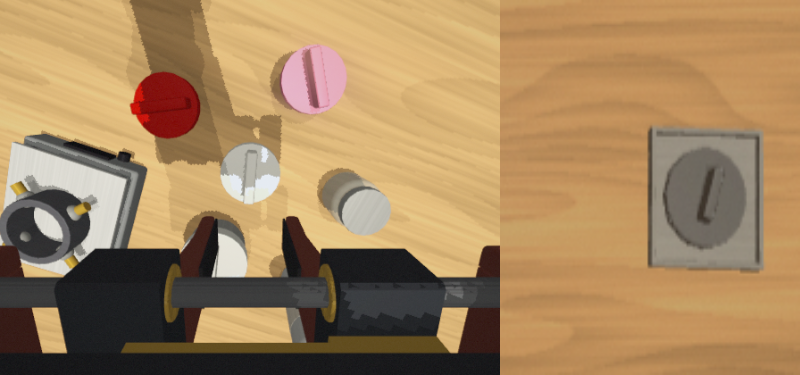

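The cap lies flat in the tray (right part, disc at (705,198)). The slim cup is at (250,173) with its bar upright in the image, so the yaw is aligned. The open holder is at (45,222).

```bash
python3 - <<'E'
import pickle
from h import *
s,c=pickle.load(open("w.pkl","rb")); im=c["pixels"]; hsv=cv2.cvtColor(im,cv2.COLOR_RGB2HSV); A=toolaxes(s)
m=((hsv[...,1]<45)&(hsv[...,2]>110)).astype(np.uint8)
b=blobs(m,240,155,322,236)[0]; h=cv2.convexHull(b); u,r=cv2.minEnclosingCircle(h); e=cv2.fitEllipse(h); print(u,r,e,cv2.boundingRect(h))
for uv in(u,e[0]):
    P=ray(c,[uv],.067,s)[0]; print(P.round(4),"tool mm",((P-s["tool_pos"])@A*1000).round(1))
L=ray(c,[[u[0]-r,u[1]],[u[0]+r,u[1]]],.067,s);print("diam",np.linalg.norm(L[1]-L[0]))
g=cv2.cvtColor(im,cv2.COLOR_RGB2GRAY)
for v in range(164,228,6): print(v,g[v,266:296])
P=ray(c,[[280,200]],.09,s)[0];print(((P-s["tool_pos"])@A*1000).round(1))
E
```

```text
(280.1579284667969, 193.65750122070312) 34.41032028198242 ((279.8052673339844, 193.34133911132812), (66.34317016601562, 68.02645111083984), 1.3624770641326904) (247, 160, 67, 69)
[0.4324 0.1896 0.067 ] tool mm [-1.000e-01  7.000e-01  1.785e+02]
[0.4323 0.1891 0.067 ] tool mm [  0.3   0.3 178.5]
diam 0.07503899915787714
164 [166 183 183 183 184 184 183 183 183 183 184 182 184 185 183 182 184 183
 183 184 184 183 184 184 183 181 184 218 195 168]
170 [182 182 183 183 182 182 183 183 183 178 156 135 142 141 138 136 134 136
 135 134 134 132 179 182 182 183 223 226 233 234]
176 [182 183 183 182 182 182 182 183 177 156 150 171 182 181 181 182 181 182
 181 183 179 171 166 181 181 183 182 197 232 234]
182 [182 182 182 182 181 181 182 183 155 143 165 178 181 181 180 182 182 182
 182 182 174 158 180 181 182 182 183 181 182 182]
188 [181 181 180 181 181 180 180 181 155 146 169 181 181 181 181 181 182 181
 182 179 169 165 180 181 181 181 182 182 182 182]
194 [180 181 181 182 181 179 181 176 145 162 177 179 180 181 181 181 182 182
 182 173 156 178 181 181 181 181 181 180 180 180]
200 [234 234 234 234 190 182 181 154 137 167 179 181 182 180 181 181 181 180
 179 169 177 181 230 202 197 197 231 234 234 234]
206 [234 234 234 234 189 181 156 148 159 173 180 181 180 181 181 180 181 182
 173 175 230 234 234 234 234 234 234 234 234 234]
212 [234 234 234 234 189 180 155 140 216 233 235 234 235 231 233 234 234 234
 228 211 230 232 232 232 232 232 232 232 232 232]
218 [231 231 231 187 178 179 154 180 225 232 233 235 233 231 231 231 232 221
 198 229 232 232 232 232 232 232 232 232 231 231]
224 [189 208 223 226 230 230 190 205 227 229 229 230 230 230 230 230 229 216
 209 229 231 232 231 231 228 225 217 206 188 189]
[ -1.8   0.5 155.5]
```

Emit:
{"name": "send_rows", "arguments": {"motion": [[45,0,0,20,0,0,0.07],[45,0,0,45,0,0,0],[45,0,0,45,0,0,0],[45,0,0,35,0,0,0],[45,0,0,18,0,0,0],[45,0,0,8,0,0,0],[45,0,0,0,0,0,0]]}}

```text
clock: 8.8
tool_pos: [0.4322, 0.1888, 0.0734]
ee_rot: [0.452, -3.108, 0.001]
force: [0.6, 0.1, 1.1]
opening: 0.0395
finger_force: 0.0
```

Emit:
{"name": "send_rows", "arguments": {"motion": [[45,0,0,2,0,0,0],[45,0,0,0,0,0,0],[0,0,0,0,0,0,0],[0,0,0,0,0,0,0],[0,0,0,0,0,0,0],[0,0,0,0,0,0,0],[0,0,0,0,0,0,0]]}}

```text
clock: 9.5
tool_pos: [0.4325, 0.1891, 0.0718]
ee_rot: [-0.456, 3.108, 0.0]
force: [-0.5, -0.5, 2.1]
opening: 0.0116
finger_force: 30.0
```

Gripped the cup at 11.6 mm opening. I'll lift it, and measure the holder from the stored views.

Emit:
{"name": "send_rows", "arguments": {"motion": [[0,0,0,-15,0,0,0],[0,0,0,-40,0,0,0],[0,0,0,-45,0,0,0],[0,0,0,-40,0,0,0],[0,0,0,-10,0,0,0],[0,0,0,0,0,0,0]]}}

```text
clock: 10.1
tool_pos: [0.4328, 0.1894, 0.2224]
ee_rot: [-0.456, 3.106, 0.002]
force: [0.1, -0.8, -4.8]
opening: 0.0119
finger_force: 30.0
```

```bash
python3 - <<'E'
import pickle
from h import *
from cell import arm
s0=arm.sense(); print({k:np.round(s0[k],4) for k in("tool_pos","force","opening","q")})
s,c=pickle.load(open("w.pkl","rb")); t=pickle.load(open("t2.pkl","rb"))
out=[]
for nm,cc,ss,box in(("w",c,s,(0,195,120,300)),("t",t,None,(245,125,310,195))):
    im=cc["pixels"]; x0,y0,x1,y1=box; out.append(cv2.resize(im[y0:y1,x0:x1],(390,int(390*(y1-y0)/(x1-x0))),interpolation=cv2.INTER_NEAREST))
    print(nm,proj(cc,[.574,-.017,.108],ss))
H=max(o.shape[0] for o in out); out=[cv2.copyMakeBorder(o,0,H-o.shape[0],0,5,0) for o in out]
cv2.imwrite("pics/hold.png",np.hstack(out)[:,:,::-1])
E
```

```text
{'tool_pos': array([0.4328, 0.1894, 0.2224]), 'force': array([ 0.1229, -0.7821, -4.8131]), 'opening': np.float64(0.0119), 'q': array([-0.6568,  0.1381,  0.1239,  2.0323, -0.021 ,  0.9699,  1.3398])}
w [[ 40.16782015 258.08632148]]
t [[275.89677361 158.27027403]]
```

View pics/hold.png

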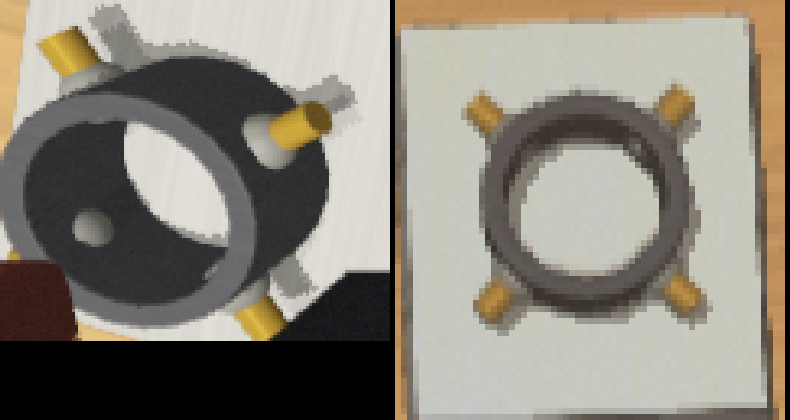

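The holder mouth in the top view (rim centre about (276.4,157.7)) and in the wrist view agree on (0.575, -0.018), within 2 mm. I'll move over it.

Emit:
{"name": "send_rows", "arguments": {"motion": [[0,-10,-32,0,0,0,0],[0,-13,-40,0,0,0,0],[0,-13,-40,0,0,0,0],[0,-13,-40,0,0,0,0],[0,-13,-40,0,0,0,0],[0,-12,-38,0,0,0,0],[0,-3,-10,0,0,0,0],[0,0,0,0,0,0,0]]}}

```text
clock: 10.9
tool_pos: [0.5741, -0.0209, 0.2188]
ee_rot: [0.449, -3.105, 0.002]
force: [-0.9, 0.4, -3.4]
opening: 0.0119
finger_force: 30.0
```

```bash
cat > st.py <<'E'
from cell import arm; from h import *
s=arm.sense(); A=toolaxes(s)
print({k:np.round(s[k],4) for k in("clock","tool_pos","force","ft_torque","opening")},"q7",s["q"][6].round(3))
print("to holder, tool mm",((np.array([.575,-.018,.1358])-s["tool_pos"])@A*1000).round(1),"tilt",A[:2,2].round(4))
E
python3 st.py
```

```text
{'clock': np.float64(10.9), 'tool_pos': array([ 0.5741, -0.0209,  0.2188]), 'force': array([-0.9426,  0.4236, -3.4196]), 'ft_torque': array([ 0.0496,  0.0383, -0.0036]), 'opening': np.float64(0.0119)} q7 1.884
to holder, tool mm [-2.1  2.5 82.9] tilt [-0.0045 -0.0016]
```

Emit:
{"name": "send_rows", "arguments": {"motion": [[0,-1,2,10,0,0,0],[0,0,0,15,0,0,0],[0,0,0,8,0,0,0],[0,0,0,0,0,0,0],[0,0,0,0,0,0,0]]}}

```text
clock: 11.4
tool_pos: [0.5751, -0.0156, 0.1884]
ee_rot: [0.458, -3.108, -0.0]
force: [0.6, -0.3, -2.5]
opening: 0.0119
finger_force: 30.0
```

```bash
python3 st.py; python3 - <<'E'
from cell import arm; from h import *
c=arm.camera("scene"); print(proj(c,[.575,-.018,.108]))
w=arm.camera("wrist")["pixels"]
a=c["pixels"][190:320,250:390]
cv2.imwrite("pics/ins.png",np.hstack([cv2.resize(a,(420,390),interpolation=cv2.INTER_CUBIC),cv2.resize(w[120:420,140:420],(364,390))])[:,:,::-1])
E
```

```text
{'clock': np.float64(11.4), 'tool_pos': array([ 0.5751, -0.0156,  0.1884]), 'force': array([ 0.5828, -0.3023, -2.5137]), 'ft_torque': array([ 0.0529, -0.0469, -0.0053]), 'opening': np.float64(0.0119)} q7 1.891
to holder, tool mm [ 0.7 -2.3 52.6] tilt [-0.0006  0.0002]
[[314.6332947  250.34754817]]
```

View pics/ins.png

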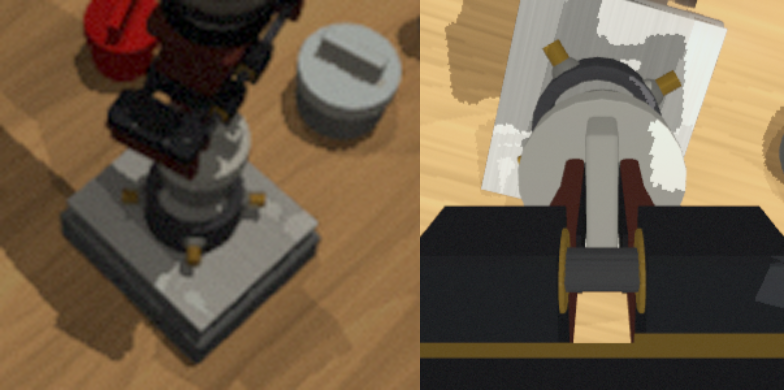

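The picture shows the cup's body directly above the holder's mouth (left crop, about (195,200)), upright. I'll correct by -2 mm in tool y and enter, stopping before the balls.

Emit:
{"name": "send_rows", "arguments": {"motion": [[0,1,-2,3,0,0,0],[0,0,0,5,0,0,0],[0,0,0,5,0,0,0],[0,0,0,5,0,0,0],[0,0,0,4,0,0,0],[0,0,0,0,0,0,0],[0,0,0,0,0,0,0]]}}

```text
clock: 12.2
tool_pos: [0.5751, -0.0187, 0.1665]
ee_rot: [0.456, -3.108, 0.0]
force: [0.3, -0.7, -3.4]
opening: 0.0118
finger_force: 30.0
```

```bash
python3 st.py
```

```text
{'clock': np.float64(12.2), 'tool_pos': array([ 0.5751, -0.0187,  0.1665]), 'force': array([ 0.2551, -0.6898, -3.407 ]), 'ft_torque': array([ 0.0031, -0.097 ,  0.028 ]), 'opening': np.float64(0.0118)} q7 1.904
to holder, tool mm [-0.2  0.7 30.7] tilt [-0.0002 -0.    ]
```

Emit:
{"name": "send_rows", "arguments": {"motion": [[0,0,0,2,0,0,0.14],[0,0,0,2,0,0,0.14],[0,0,0,2,0,0,0.14],[0,0,0,2,0,0,0.14],[0,0,0,0.7,0,0,-0.14],[0,0,0,0.7,0,0,-0.14],[0,0,0,0.7,0,0,-0.14],[0,0,0,0.7,0,0,-0.14]]}}

```text
clock: 13.0
tool_pos: [0.5761, -0.0187, 0.1565]
ee_rot: [-0.464, 3.105, -0.001]
force: [1.6, -0.4, -1.1]
opening: 0.0116
finger_force: 30.0
```

```bash
python3 st.py
```

```text
{'clock': np.float64(13.0), 'tool_pos': array([ 0.5761, -0.0187,  0.1565]), 'force': array([ 1.6339, -0.4192, -1.1088]), 'ft_torque': array([-0.1463, -0.3373, -0.119 ]), 'opening': np.float64(0.0116)} q7 1.911
to holder, tool mm [ 0.8  1.  20.7] tilt [ 0.0022 -0.    ]
```

Emit:
{"name": "send_rows", "arguments": {"motion": [[0,0,0,0.7,0,0,-0.14],[0,0,0,0.7,0,0,-0.14],[0,0,0,0.7,0,0,-0.14],[0,0,0,0.7,0,0,-0.14],[0,0,0,0.7,0,0,0.14],[0,0,0,0.7,0,0,0.14],[0,0,0,0.7,0,0,0.14],[0,0,0,0.7,0,0,0.14]]}}

```text
clock: 13.8
tool_pos: [0.5765, -0.0187, 0.1522]
ee_rot: [-0.448, 3.106, -0.0]
force: [-2.2, 0.1, 6.7]
opening: 0.012
finger_force: 30.2
```

```bash
python3 st.py
```

```text
{'clock': np.float64(13.8), 'tool_pos': array([ 0.5765, -0.0187,  0.1522]), 'force': array([-2.1636,  0.1488,  6.6695]), 'ft_torque': array([0.0224, 0.4086, 0.4943]), 'opening': np.float64(0.012)} q7 1.904
to holder, tool mm [ 1.3  1.1 16.4] tilt [0.0032 0.0002]
```

Emit:
{"name": "send_rows", "arguments": {"motion": [[0,0,0,0.7,0,0,0.14],[0,0,0,0.7,0,0,0.14],[0,0,0,0.7,0,0,0.14],[0,0,0,0.7,0,0,0.14],[0,0,0,0.7,0,0,-0.14],[0,0,0,0.7,0,0,-0.14],[0,0,0,0.7,0,0,-0.14],[0,0,0,0.7,0,0,-0.14]]}}

```text
clock: 14.6
tool_pos: [0.5763, -0.0188, 0.1465]
ee_rot: [-0.461, 3.105, 0.001]
force: [-0.9, -0.1, 6.0]
opening: 0.0124
finger_force: 30.8
```

```bash
python3 st.py
```

```text
{'clock': np.float64(14.6), 'tool_pos': array([ 0.5763, -0.0188,  0.1465]), 'force': array([-0.8912, -0.1027,  5.9702]), 'ft_torque': array([ 0.0742,  0.2732, -0.6757]), 'opening': np.float64(0.0124)} q7 1.913
to holder, tool mm [ 1.1  1.2 10.7] tilt [0.003  0.0009]
```

Emit:
{"name": "send_rows", "arguments": {"motion": [[0,0,0,0.7,0,0,-0.14],[0,0,0,0.7,0,0,-0.14],[0,0,0,0.7,0,0,-0.14],[0,0,0,0.7,0,0,-0.14],[0,0,0,0.7,0,0,0.14],[0,0,0,0.7,0,0,0.14],[0,0,0,0.7,0,0,0.14],[0,0,0,0.7,0,0,0.14]]}}

```text
clock: 15.4
tool_pos: [0.5761, -0.0188, 0.1402]
ee_rot: [-0.45, 3.107, -0.001]
force: [0.9, -1.0, 0.5]
opening: 0.0123
finger_force: 31.1
```

Emit:
{"name": "send_rows", "arguments": {"motion": [[0,0,0,0.7,0,0,0.14],[0,0,0,0.7,0,0,0.14],[0,0,0,0.7,0,0,0.14],[0,0,0,0.7,0,0,0.14]]}}

```text
clock: 15.8
tool_pos: [0.5761, -0.0183, 0.1373]
ee_rot: [0.426, 3.111, 0.001]
force: [0.6, 0.4, 0.9]
opening: 0.0121
finger_force: 31.1
```

```bash
python3 st.py
```

```text
{'clock': np.float64(15.8), 'tool_pos': array([ 0.5761, -0.0183,  0.1373]), 'force': array([0.6253, 0.372 , 0.8998]), 'ft_torque': array([ 0.0911, -0.0771,  0.7739]), 'opening': np.float64(0.0121)} q7 1.419
to holder, tool mm [ 1.1 -0.   1.5] tilt [0.0021 0.0002]
```

Emit:
{"name": "send_rows", "arguments": {"motion": [[0,0,0,0.7,0,0,-0.14],[0,0,0,0.7,0,0,-0.14],[0,0,0,0.7,0,0,-0.14],[0,0,0,0.7,0,0,-0.14]]}}

```text
clock: 16.2
tool_pos: [0.5766, -0.0186, 0.1352]
ee_rot: [-0.46, 3.104, 0.001]
force: [-0.1, 0.1, 6.6]
opening: 0.0133
finger_force: 32.7
```

```bash
python3 st.py
```

```text
{'clock': np.float64(16.2), 'tool_pos': array([ 0.5766, -0.0186,  0.1352]), 'force': array([-0.0727,  0.072 ,  6.6129]), 'ft_torque': array([ 0.1524,  0.1482, -0.8453]), 'opening': np.float64(0.0133)} q7 1.916
to holder, tool mm [ 1.4  1.1 -0.6] tilt [0.0034 0.0012]
```

Emit:
{"name": "send_rows", "arguments": {"motion": [[0,0,0,0.7,0,0,-0.14],[0,0,0,0.7,0,0,-0.14],[0,0,0,0.7,0,0,-0.14],[0,0,0,0.5,0,0,0.14],[0,0,0,0.5,0,0,0.14],[0,0,0,0.5,0,0,0.14]]}}

```text
clock: 16.8
tool_pos: [0.5773, -0.0185, 0.1324]
ee_rot: [-0.45, 3.104, -0.0]
force: [-0.8, 1.2, 9.8]
opening: 0.0135
finger_force: 33.1
```

```bash
python3 st.py
```

```text
{'clock': np.float64(16.8), 'tool_pos': array([ 0.5773, -0.0185,  0.1324]), 'force': array([-0.7795,  1.1936,  9.7907]), 'ft_torque': array([0.1736, 0.2871, 0.8947]), 'opening': np.float64(0.0135)} q7 1.91
to holder, tool mm [ 2.1  1.1 -3.4] tilt [0.0048 0.0005]
```

Emit:
{"name": "send_rows", "arguments": {"motion": [[0,0,0,0.5,0,0,0.14],[0,0,0,0.5,0,0,0.14],[0,0,0,0.5,0,0,0.14],[0,0,0,0.5,0,0,-0.14],[0,0,0,0.4,0,0,-0.14],[0,0,0,0.3,0,0,-0.14]]}}

```text
clock: 17.4
tool_pos: [0.5781, -0.0185, 0.1304]
ee_rot: [-0.459, 3.101, 0.001]
force: [-1.6, -0.4, 13.5]
opening: 0.0144
finger_force: 34.3
```

```bash
python3 st.py
```

```text
{'clock': np.float64(17.4), 'tool_pos': array([ 0.5781, -0.0185,  0.1304]), 'force': array([-1.5506, -0.3753, 13.5311]), 'ft_torque': array([ 0.3556,  0.2251, -0.9025]), 'opening': np.float64(0.0144)} q7 1.917
to holder, tool mm [ 2.8  1.4 -5.5] tilt [0.0066 0.0015]
```

Load is about 17 N while turning, above the 15 N friction limit, so the cup should be on the floor. I'll relax the push to check the height.

Emit:
{"name": "send_rows", "arguments": {"motion": [[0,0,0,-1,0,0,0.05],[0,0,0,-1,0,0,0],[0,0,0,-1,0,0,0],[0,0,0,-1,0,0,0],[0,0,0,-1,0,0,0],[0,0,0,0,0,0,0]]}}

```text
clock: 18.0
tool_pos: [0.578, -0.0188, 0.1347]
ee_rot: [-0.376, 3.113, -0.0]
force: [1.8, -0.3, 6.7]
opening: 0.0118
finger_force: 29.7
```

```bash
python3 st.py
```

```text
{'clock': np.float64(18.0), 'tool_pos': array([ 0.578 , -0.0188,  0.1347]), 'force': array([ 1.7964, -0.2537,  6.7084]), 'ft_torque': array([ 0.093 , -0.4387, -0.2679]), 'opening': np.float64(0.0118)} q7 1.868
to holder, tool mm [ 2.8  1.5 -1.1] tilt [0.0065 0.0008]
```

Emit:
{"name": "send_rows", "arguments": {"motion": [[0,0,0,1,0,0,0.14],[0,0,0,1,0,0,0.14],[0,0,0,1,0,0,0.14],[0,0,0,1,0,0,0.14],[0,0,0,0.8,0,0,0.14],[0,0,0,0.6,0,0,0.14],[0,0,0,0.5,0,0,0.14],[0,0,0,0,0,0,0.14]]}}

```text
clock: 18.8
tool_pos: [0.5786, -0.0191, 0.1296]
ee_rot: [1.338, 2.835, 0.005]
force: [0.1, 0.4, 13.2]
opening: 0.0136
finger_force: 34.0
```

Emit:
{"name": "send_rows", "arguments": {"motion": [[0,0,0,0.3,0,0,-0.14],[0,0,0,0.3,0,0,-0.14],[0,0,0,0.3,0,0,-0.14],[0,0,0,0,0,0,-0.14],[0,0,0,0,0,0,-0.14],[0,0,0,0,0,0,-0.14],[0,0,0,0,0,0,-0.14],[0,0,0,0,0,0,-0.14]]}}

```text
clock: 19.6
tool_pos: [0.5792, -0.0184, 0.1292]
ee_rot: [-0.381, 3.109, 0.001]
force: [1.5, 1.2, 13.7]
opening: 0.0145
finger_force: 34.3
```

```bash
python3 st.py
```

```text
{'clock': np.float64(19.6), 'tool_pos': array([ 0.5792, -0.0184,  0.1292]), 'force': array([ 1.5184,  1.2446, 13.7273]), 'ft_torque': array([ 0.5022, -0.1278, -0.9761]), 'opening': np.float64(0.0145)} q7 1.871
to holder, tool mm [ 3.9  1.4 -6.6] tilt [0.0089 0.002 ]
```

Emit:
{"name": "send_rows", "arguments": {"motion": [[0,0.5,0,0.2,0,0,0.14],[0,0.5,0,0.2,0,0,0.14],[0,0,0,0.2,0,0,0.14],[0,0,0,0.2,0,0,0.14],[0,0,0,0,0,0,0.14],[0,0,0,0,0,0,0.14],[0,0,0,0,0,0,-0.14],[0,0,0,0,0,0,-0.14]]}}

```text
clock: 20.4
tool_pos: [0.5785, -0.0187, 0.1284]
ee_rot: [0.492, 3.094, 0.004]
force: [0.7, 0.4, 14.5]
opening: 0.0139
finger_force: 34.4
```

Emit:
{"name": "send_rows", "arguments": {"motion": [[0,0,0,0,0,0,-0.14],[0,0,0,0,0,0,-0.14],[0,0,0,0,0,0,-0.14],[0,0,0,0,0,0,-0.14],[0,0,0,0,0,0,0]]}}

```text
clock: 20.9
tool_pos: [0.5785, -0.0183, 0.1286]
ee_rot: [-0.38, 3.109, 0.002]
force: [1.2, 2.2, 14.9]
opening: 0.0134
finger_force: 30.0
```

```bash
python3 st.py
```

```text
{'clock': np.float64(20.9), 'tool_pos': array([ 0.5785, -0.0183,  0.1286]), 'force': array([ 1.2301,  2.1505, 14.8632]), 'ft_torque': array([ 0.4415, -0.2202, -0.5039]), 'opening': np.float64(0.0134)} q7 1.869
to holder, tool mm [ 3.3  1.2 -7.2] tilt [0.0096 0.0024]
```

Emit:
{"name": "send_rows", "arguments": {"motion": [[0,0,0,-1.5,0,0,0],[0,0,0,-1.5,0,0,0],[0,0,0,-1.5,0,0,0],[0,0,0,-1,0,0,0],[0,0,0,0,0,0,0],[0,0,0,0,0,0,0]]}}

```text
clock: 21.5
tool_pos: [0.5784, -0.0184, 0.1333]
ee_rot: [-0.375, 3.11, 0.001]
force: [3.9, 1.5, 6.9]
opening: 0.0125
finger_force: 29.5
```

```bash
python3 st.py
```

```text
{'clock': np.float64(21.5), 'tool_pos': array([ 0.5784, -0.0184,  0.1333]), 'force': array([3.949 , 1.5099, 6.9001]), 'ft_torque': array([ 0.3698, -0.8286, -0.4544]), 'opening': np.float64(0.0125)} q7 1.864
to holder, tool mm [ 3.2  1.2 -2.6] tilt [0.0092 0.0015]
```

At the same force the height is now 1.4 mm lower, and the rest height extrapolates to 0.1359 against 0.1358 expected. The cup is home. I'll unload, let go and back off upwards.

Emit:
{"name": "send_rows", "arguments": {"motion": [[0,0,0,-1,0,0,0],[0,0,0,-0.5,0,0,0],[40,0,0,0,0,0,0],[40,0,0,0,0,0,0],[40,0,0,0,0,0,0],[40,0,0,0,0,0,0]]}}

```text
clock: 22.1
tool_pos: [0.5738, -0.0188, 0.1315]
ee_rot: [0.378, -3.118, -0.0]
force: [0.1, 0.1, 2.4]
opening: 0.0352
finger_force: 0.9
```

Emit:
{"name": "send_rows", "arguments": {"motion": [[40,0,0,-10,0,0,0],[40,0,0,-40,0,0,0],[40,0,0,-40,0,0,0],[40,30,0,-30,0,0,0],[40,40,0,0,0,0,0],[40,40,0,0,0,0,0],[40,40,0,0,0,0,0],[40,0,0,0,0,0,0]]}}

```text
clock: 22.9
tool_pos: [0.4237, -0.0564, 0.2516]
ee_rot: [0.373, -3.117, -0.002]
force: [1.1, 0.1, 0.1]
opening: 0.0351
finger_force: 0.0
```

```bash
python3 st.py; python3 - <<'E'
from cell import arm; from h import *
c=arm.camera("scene"); t=arm.camera("top")
print("lid top/bar predicted px scene",proj(c,[[.575,-.018,.131],[.575,-.018,.108]]),"top",proj(t,[.575,-.018,.131]))
a=cv2.resize(c["pixels"][205:310,262:367],(390,390),interpolation=cv2.INTER_CUBIC); b=cv2.resize(t["pixels"][115:245,80:320],(400,217),interpolation=cv2.INTER_CUBIC)
w=cv2.resize(c["pixels"][120:350,150:450],(400,173*390//390)); 
cv2.imwrite("pics/fin.png",np.hstack([a,np.vstack([b,w])])[:,:,::-1])
E
```

```text
{'clock': np.float64(22.9), 'tool_pos': array([ 0.4237, -0.0564,  0.2516]), 'force': array([1.0987, 0.1265, 0.1321]), 'ft_torque': array([ 0.0726, -0.0237, -0.0623]), 'opening': np.float64(0.0351)} q7 1.807
to holder, tool mm [-156.3    1.4  115.5] tilt [-0.0023  0.001 ]
lid top/bar predicted px scene [[315.18855329 245.78826075]
 [314.6332947  250.34754817]] top [[276.5579907  155.80829923]]
```

View pics/fin.png

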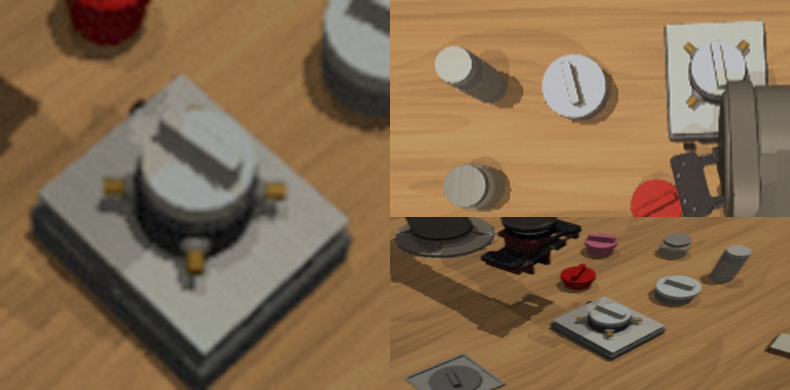

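The cup sits in the holder with its lid close over the rim (left crop, centre about (198,154), against (198,152) predicted). The bystanders and both look-alikes are in place. To be sure to the millimetre, I'll touch the bar's top (0.159 when home) lightly with closed fingers.

Emit:
{"name": "send_rows", "arguments": {"motion": [[0,-40,0,0,0,0,0],[0,-40,0,0,0,0,0],[0,-40,0,0,0,0,0],[0,-36,0,20,0,0,0],[0,0,0,40,0,0,0],[0,0,0,20,0,0,0],[0,0,0,5,0,0,0],[0,0,0,0,0,0,0]]}}

```text
clock: 23.8
tool_pos: [0.5804, -0.0172, 0.166]
ee_rot: [0.379, -3.117, 0.0]
force: [0.6, 0.5, 0.7]
opening: 0.0003
finger_force: 0.0
```

```bash
python3 st.py
```

```text
{'clock': np.float64(23.8), 'tool_pos': array([ 0.5804, -0.0172,  0.166 ]), 'force': array([0.5611, 0.5479, 0.7065]), 'ft_torque': array([ 0.0708, -0.0038, -0.008 ]), 'opening': np.float64(0.0003)} q7 1.855
to holder, tool mm [ 5.4  0.5 30.2] tilt [-0.0012 -0.0004]
```

Emit:
{"name": "send_rows", "arguments": {"motion": [[0,4,0,2,0,0,0],[0,0,0,2,0,0,0],[0,0,0,0.5,0,0,0],[0,0,0,0,0,0,0]]}}

```text
clock: 24.2
tool_pos: [0.5763, -0.0184, 0.1627]
ee_rot: [-0.378, 3.118, 0.0]
force: [-0.2, -0.2, 0.5]
opening: 0.0003
finger_force: 0.0
```

Emit:
{"name": "send_rows", "arguments": {"motion": [[0,0,0,1,0,0,0],[0,0,0,0,0,0,0]]}}

```text
clock: 24.4
tool_pos: [0.5761, -0.0184, 0.1612]
ee_rot: [-0.378, 3.119, 0.0]
force: [-0.2, -0.1, -1.5]
opening: 0.0005
finger_force: 0.0
```

Emit:
{"name": "send_rows", "arguments": {"motion": [[0,0,0,1,0,0,0],[0,0,0,0,0,0,0]]}}

```text
clock: 24.6
tool_pos: [0.5759, -0.0184, 0.1599]
ee_rot: [0.378, -3.119, -0.0]
force: [0.7, 0.4, 0.6]
opening: 0.0005
finger_force: 0.0
```

Emit:
{"name": "send_rows", "arguments": {"motion": [[0,0,0,1,0,0,0],[0,0,0,0,0,0,0]]}}

```text
clock: 24.8
tool_pos: [0.5761, -0.0184, 0.1593]
ee_rot: [-0.378, 3.119, 0.0]
force: [-1.7, -0.4, 3.8]
opening: 0.0004
finger_force: 2.2
```

Contact is at 0.1593 to 0.1595, so the cup is home. I'll back off and hand in.

Emit:
{"name": "send_rows", "arguments": {"motion": [[0,0,0,-10,0,0,0],[0,0,0,-40,0,0,0],[0,0,0,-40,0,0,0],[0,0,0,-20,0,0,0],[0,0,0,0,0,0,0],[0,0,0,0,0,0,0]]}}

```text
clock: 25.4
tool_pos: [0.5759, -0.0184, 0.269]
ee_rot: [-0.378, 3.118, 0.0]
force: [-0.3, -1.0, -0.1]
opening: 0.0004
finger_force: 0.0
```

```bash
python3 st.py; python3 -c "
from cell import arm; print(arm.close_job())"
```

```text
{'clock': np.float64(25.4), 'tool_pos': array([ 0.5759, -0.0184,  0.269 ]), 'force': array([-0.3411, -0.9542, -0.0667]), 'ft_torque': array([ 0.0003, -0.0003, -0.0423]), 'opening': np.float64(0.0004)} q7 1.821
to holder, tool mm [  0.8   0.6 133.2] tilt [0.0004 0.0002]
the job is handed in; nothing more can be done
None
```

I handed the job in at 25.4 s: the cap lies flat in the tray, the slim cup is released and home in the holder to within about 0.5 mm by touch, the platform sank an estimated 8 mm at most, and the bystanders were not moved.

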